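# Reject the load weights whose inner block has come loose

## Robot

A 7-joint arm with a two-finger parallel gripper is mounted at the origin on a cart in front of the work surface, level with it; the furniture and walls round the work are solid. World frame = base frame: x ahead of the robot, y to its left, z up, the work surface at z = 0. Lengths are in m, angles in rad, forces in N, time in s.
With the tool pointing down it reaches from about 0.4 to 0.9 m from the base axis. Payload 5.5 kg.
Tool frame: the origin (TCP) lies between the finger pads; the fingertips stand 19 mm ahead of it and the grasp point (between the pads) is the TCP (env.tips_ahead is the distance from the TCP to the fingertips, in m); z points along the fingers, y is the line along which they close (so a half turn about z gives the same grasp; the last joint's range is limited). The gripper opens to 85 mm and grips with 20 to 120 N. Pads are 22 mm wide; open, the fingers measure 114 mm over their backs; the gripper's body (76 mm by 85 mm) begins 54 mm behind the grasp point. The pads swing forward as they close: fully open they stand 13 mm farther back than shut.
Start: joints at [1.531, 0.501, -0.427, 1.55, 0.221, 1.138, -0.21], TCP at [0.194, -0.62, 0.25] pointing down, gripper open.
Joint ranges: [-2.88, 2.88], [-0.31, 2.03], [-1.54, 1.56], [0.2, 2.42], [-1.41, 4.55], [0.19, 2.02], [-2.57, 2.57]. Speed limits (rad/s): [2.57, 2.57, 3.14, 3.14, 3.14, 3.14, 3.14].

## Interface

Orientations are given as a unit quaternion [x, y, z, w].
In Python, from cell import env gives the robot as it stands.
- The arm moves only by the tool step_arm, never from a script. Its argument "motion" is a list that holds one entry, the list of rows, each a list of 7 numbers: the shift along the tool's x, y, z normalised to -1 to 1, where 1 is 0.75 m, then the turn, a rotation vector about the tool's x, y, z normalised to -1 to 1, where 1 is 0.12 rad, then the closure, from -1 (fully open) to 1 (shut). A call has 1 to 12 rows; each row shifts and turns the commanded pose from where the row before left it, along the tool's axes as they then stand; what a row does not reach is not made up. A row lasts 1/10 s, in which the tool goes at most 50 mm and 8.59 degrees, less where a joint would pass 70% of its speed; a pose out of reach is approached as far as the arm can. A call with a number of a shift or a turn outside -1 to 1 is refused whole. A call with a gripper value outside its range is refused whole. The fingers move at their own pace and stop on an object; "squeeze" is the grip in N (left out, the last holds). Time passes only in rows, so rows that do not move let the fingers close. It gives the time, the measured TCP pose, the force, the opening and the grip force at its end, in the units of the state.
- env.observe(): the state, without advancing time (a new reading comes with each control period).
- env.capture(name): name is "side" or "top"; returns a dict with "pixels" (480x640x3 uint8, blue, green, red), "range_z" (480x640 float32, m along the optical axis (not along the pixel's ray), 0 where there is no reading), "intrinsics" (3x3 intrinsics, pixels), "cam_to_world" (4x4, takes a point from camera to world coordinates). Camera axes: x right, y down, z forward; pixel columns grow to the right and rows downward; lengths in m; the calibration is good to about 2 mm. A picture is of the moment at which its call begins.
- env.job_done(): hands the job in; it is judged then, once.
The state is a dict: "time_s": time; "joints": joint angles; "dq": joint speeds; "effort": joint torques, N m; "eef_pos": TCP position; "tool_rot": TCP orientation; "ft_force": force on the tool from outside, world axes, zero at the start; "ft_torque": the same for the moment, N m; "gripper_width": finger opening in m; "gripper_force": force on a finger pad.
Only numpy, scipy, OpenCV 4.12 (cv2) and the standard library are available. Lean on these libraries where they do the work, as an engineer would, in place of code of your own. Each camera call takes 0.05 s, during which the arm holds its last target. There are 200 camera calls.

## Task

Some of the four sealed load weights on the rest may have a heavy block that has come loose inside, which spoils the tester's load. You can only feel it: press an overhanging end down so that the weight tips, and notice whether something slides inside. Lay each rattler flat in the red tray without dropping it, keep the sound ones level in the rest, and leave the other things on the bench alone.

Things in the scene. Friction and masses are not known exactly. Their poses are not given: they have to be found in the camera images.
- weight_1_centre (a point): centre (half-way up) of load weight 1: a sealed green case with dark end caps, 94 x 34 x 32 mm (long, wide, high), with a dark flat lug at each end, flush with the underside, 33 long, 26 wide, 8 mm thick (160 mm over all); 0.49 to 0.61 kg; x lengthwise, y across, z up. Two ribs under it, 3 mm deep, sit either side of the saddle. All four look the same and balance in the middle
- weight_2_centre (a point): centre of load weight 2, the same case. Inside each is a heavy block of about 0.34 kg. In a sound weight it is potted fast and fills the case; in a rattler it is loose and slides lengthwise, up to 29 mm from the middle, once the case is tipped by 12 to 17 degrees. Nothing shows outside. (The rules call them potted_block and loose_block)
- weight_3_centre (a point): centre of load weight 3, as weights 1 and 2
- weight_4_centre (a point): centre of load weight 4, as weights 1 and 2
- rack_top (a point): middle of the saddle top of the weight rest, 31 mm above the bench; x along the weights (points to the robot's right), y along the saddle. Fixed: a grey base plate 168 x 262 x 10 mm carrying a steel saddle bar 56 mm wide (x), 21 mm high. Weights 1 to 4 lie across the saddle in bays at y = +99, +33, -33, -99 mm, 32 mm clear between them, with cheeks 7 mm high beside each
- rack_edge (a point): middle of the saddle's left top edge (tray side), 28 mm to -x of rack_top; the right one is alike. Pressed down on its lug, a weight rocks about this edge until the lug's end, 52 mm outside it, lands on the base 21 mm lower, at 24 degrees. Let go, any weight rocks back level. Held down half a second at 20 degrees, 35 mm outside the edge, a sound one pushes back with about 2.5 N, a rattler with under 1.2 N
- tray_floor (a point): middle of the floor of the red reject tray (floor 3 mm above the bench), which is fixed to the bench: 176 (x) x 190 (y) mm outside, walls 3 mm thick and 18 mm high; room for two weights side by side with their length along x, which points to the robot's right
- tester_tall: tall cream hardness tester left of the tray, fixed and solid: its base reaches from y = +0.12 m leftwards and from x = 0.44 m backwards, a handwheel with bars at 0.2 m height and a tall black column over it; keep the arm clear of it. Origin on the bench under its middle
- tester_diamond: lower cream hardness tester right of the rest, fixed and solid: its body lies beyond y = -0.44 m, but a black camera juts out from its head to y = -0.31 m at x 0.53 to 0.60 m, 0.4 to 0.5 m above the bench; keep the wrist clear of it. Origin on the bench under its middle
- tape_roll: roll of yellow tape, 70 mm across, 18 mm high, a bystander; origin at the middle of its underside
- block_round_1: round steel test block, 64 mm across, 15 mm high, a bystander; origin at the middle of its underside
- puck_2: black resin-mounted specimen, 30 mm across, 18 mm high, a bystander; origin at the middle of its underside
- loupe: black folding loupe, 50 x 36 x 18 mm, a bystander; origin at the middle of its underside

How it is judged:
At the end, for the whole second after the job is handed in: Every weight that has a loose block lies flat (within about 6 degrees) on the floor of the red tray, its centre inside the walls; every sound weight sits level (within about 5 degrees) across the saddle of the rest, centred within 6 mm lengthwise; all are at rest (((x of weight_1_centre in the frame of tray_floor between -0.075 and 0.075 m and y of weight_1_centre in the frame of tray_floor between -0.09 and 0.09 m and z of weight_1_centre in the frame of tray_floor below 0.03 m and angle between weight_1_centre's own x axis and vertical between 1.47 and 1.67 rad) or (x of weight_1_centre in the frame of rack_top between -0.006 and 0.006 m and y of weight_1_centre in the frame of rack_top between -0.12 and 0.12 m and z of weight_1_centre in the frame of rack_top between 0.013 and 0.02 m and angle between weight_1_centre's own x axis and vertical between 1.47 and 1.67 rad and angle between weight_1_centre's own z axis and vertical below 0.08 rad)) and linear speed of each of weight_1, weight_2, weight_3, weight_4 below 0.02 m/s and ((x of weight_2_centre in the frame of tray_floor between -0.075 and 0.075 m and y of weight_2_centre in the frame of tray_floor between -0.09 and 0.09 m and z of weight_2_centre in the frame of tray_floor below 0.03 m and angle between weight_2_centre's own x axis and vertical between 1.47 and 1.67 rad) or (x of weight_2_centre in the frame of rack_top between -0.006 and 0.006 m and y of weight_2_centre in the frame of rack_top between -0.12 and 0.12 m and z of weight_2_centre in the frame of rack_top between 0.013 and 0.02 m and angle between weight_2_centre's own x axis and vertical between 1.47 and 1.67 rad and angle between weight_2_centre's own z axis and vertical below 0.08 rad)) and ((x of weight_3_centre in the frame of tray_floor between -0.075 and 0.075 m and y of weight_3_centre in the frame of tray_floor between -0.09 and 0.09 m and z of weight_3_centre in the frame of tray_floor below 0.03 m and angle between weight_3_centre's own x axis and vertical between 1.47 and 1.67 rad) or (x of weight_3_centre in the frame of rack_top between -0.006 and 0.006 m and y of weight_3_centre in the frame of rack_top between -0.12 and 0.12 m and z of weight_3_centre in the frame of rack_top between 0.013 and 0.02 m and angle between weight_3_centre's own x axis and vertical between 1.47 and 1.67 rad and angle between weight_3_centre's own z axis and vertical below 0.08 rad)) and ((x of weight_4_centre in the frame of tray_floor between -0.075 and 0.075 m and y of weight_4_centre in the frame of tray_floor between -0.09 and 0.09 m and z of weight_4_centre in the frame of tray_floor below 0.03 m and angle between weight_4_centre's own x axis and vertical between 1.47 and 1.67 rad) or (x of weight_4_centre in the frame of rack_top between -0.006 and 0.006 m and y of weight_4_centre in the frame of rack_top between -0.12 and 0.12 m and z of weight_4_centre in the frame of rack_top between 0.013 and 0.02 m and angle between weight_4_centre's own x axis and vertical between 1.47 and 1.67 rad and angle between weight_4_centre's own z axis and vertical below 0.08 rad)) and x of potted_block_1_c0 in the frame of rack_top between -0.02 and 0.02 m and x of potted_block_2_c0 in the frame of rack_top between -0.02 and 0.02 m and x of loose_block_1_c0 in the frame of tray_floor between -0.075 and 0.075 m and y of loose_block_1_c0 in the frame of tray_floor between -0.09 and 0.09 m and z of each of loose_block_1_c0, loose_block_2_c0 in the frame of tray_floor below 0.04 m and x of loose_block_2_c0 in the frame of tray_floor between -0.075 and 0.075 m and y of loose_block_2_c0 in the frame of tray_floor between -0.09 and 0.09 m); the robot touches nothing.
It fails at once if something else on the bench (tape roll, round test block, black puck, loupe) is shifted more than 20 mm (distance of any of tape_roll, block_round_1, puck_2, loupe from where it was at the start of the episode above 0.02 m).
It fails at once if a weight is dropped or banged into the tray (more than 60 N between it and the tray) (contact force between any of weight_1, weight_2, weight_3, weight_4 and tray above 60 N).
It also fails if it takes over 72 s, if anything falls off the work surface, if the arm or the gripper's body presses on something with over 40 N, if the wrist force passes 120 N, or if a joint passes its speed limit or range.

## Working session

There is one attempt and no reset: what is moved stays moved. The work goes in short steps, Python scripts to look and compute and a tool call to move; the robot and the scene stay as the last step left them, time stands still between calls to the robot, and variables do not carry over. Pictures are saved under pics/ and viewed, at most 10 in all, crops included, and the job is handed in when it is done.

Besides the shell and the picture viewer there is one more tool, called after ">>>" as a command line: name --argument value ..., lists and objects as JSON in quotes. step_arm: Moves the arm, as the interface text tells. Its arguments: {"type":"object","properties":{"motion":{"type":"array"},"squeeze":{"type":"number"}},"required":["motion"]}

```bash
ls; mkdir -p pics; python3 - <<'E'
from cell import env
import cv2,numpy as np
s=env.observe();print(s, env.tips_ahead)
for n in("side","top"):
    c=env.capture(n);cv2.imwrite(f"pics/{n}0.png",c["pixels"]);np.savez(f"{n}0.npz",**c)
    print(n,c["intrinsics"],c["cam_to_world"])
E
```

```text
pics
{'time_s': 0.0, 'joints': array([ 1.53125375,  0.50184729, -0.42675335,  1.55148562,  0.22078105,
        1.13828515, -0.21029053]), 'dq': array([-6.78726617e-05, -3.76266925e-04,  1.40956004e-03, -1.76238231e-03,
       -2.69857471e-03, -4.07211159e-04,  7.44140898e-04]), 'effort': array([ 1.37999436e-03, -5.69509649e+01, -5.81558391e+00, -2.80938417e+01,
        1.06340900e-02,  1.18815782e-02,  4.92797739e-06]), 'eef_pos': array([ 0.19353133, -0.61981589,  0.24924149]), 'tool_rot': array([ 9.88562462e-01,  1.50808760e-01, -1.17159018e-04, -9.81099746e-04]), 'ft_force': array([-0.07547282, -0.50770697,  0.38620505]), 'ft_torque': array([ 0.00065546,  0.00055242, -0.02260987]), 'gripper_force': 0.0, 'gripper_width': 0.08544846166632729} 0.019
side [[439.58697371   0.         313.03909095]
 [  0.         439.58697371 239.2407308 ]
 [  0.           0.           1.        ]] [[ 0.86734394 -0.36605113  0.33722554  0.21930704]
 [-0.49761164 -0.62436388  0.60212325 -0.69179139]
 [-0.00985645 -0.6900553  -0.72368953  0.7937491 ]
 [ 0.          0.          0.          1.        ]]
top [[462.93772834   0.         318.96944512]
 [  0.         462.93772834 237.54145922]
 [  0.           0.           1.        ]] [[-0.01856057 -0.99870364  0.04739777  0.47663168]
 [-0.99954592  0.01740899 -0.02459424 -0.06381908]
 [ 0.02373721 -0.04783274 -0.99857327  1.25942199]
 [ 0.          0.          0.          1.        ]]
```

View pics/top0.png

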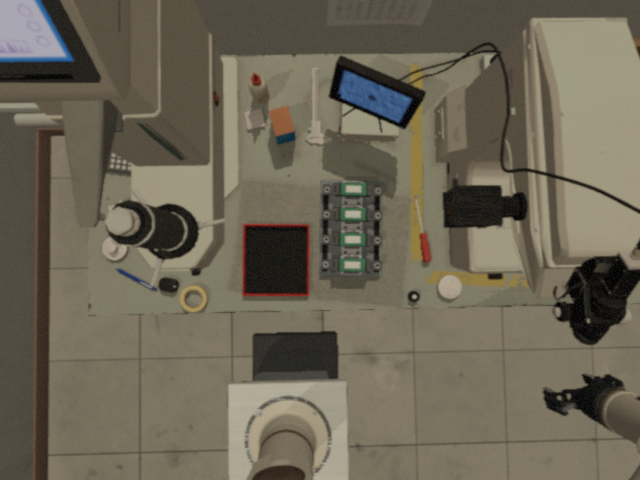

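View pics/side0.png

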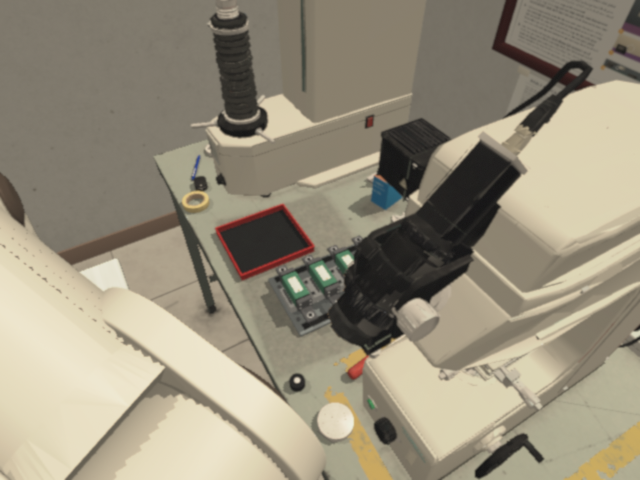

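The top view shows the four green weights at about (352,188), (352,214), (352,240) and (352,265). The red tray is centred near (276,260). The side view agrees. The tape roll, puck and round block are at the front edge. Next I measure positions.

```bash
cat > h.py <<'E'
import cv2,numpy as np
def ray(c,u,v,z):
    K,T=c["intrinsics"],c["cam_to_world"]
    d=T[:3,:3]@np.linalg.solve(K,[u,v,1.0]);o=T[:3,3]
    return o+d*(z-o[2])/d[2]
def blobs(c,mask,amin):
    n,l,st,ce=cv2.connectedComponentsWithStats(mask.astype(np.uint8))
    return [(l==i) for i in range(1,n) if st[i,4]>=amin]
def rect(c,m,z):
    "min-area rect of a blob's pixels cast on height z: centre, sizes, angle"
    v,u=np.nonzero(m)
    p=np.array([ray(c,a,b,z)[:2] for a,b in zip(u,v)])
    r=cv2.minAreaRect((p*1000).astype(np.float32)); return np.round(r[0],1),np.round(r[1],1),round(r[2],1),len(u),p.mean(0).round(4)
def green(c):
    h=cv2.cvtColor(c["pixels"],cv2.COLOR_BGR2HSV);return (h[...,0]>45)&(h[...,0]<95)&(h[...,1]>70)&(h[...,2]>30)
def red(c):
    h=cv2.cvtColor(c["pixels"],cv2.COLOR_BGR2HSV);return ((h[...,0]<8)|(h[...,0]>172))&(h[...,1]>120)&(h[...,2]>50)
E
python3 - <<'E'
from h import *
c=dict(np.load("top0.npz"))
g=cv2.morphologyEx(green(c).astype(np.uint8),cv2.MORPH_CLOSE,np.ones((9,9)))
g[:, :300]=0;g[:,400:]=0
for m in blobs(c,g,60): print("w",rect(c,m,.063))
r=red(c).astype(np.uint8)
for m in blobs(c,r,100): print("r",rect(c,m,.018), np.argwhere(m).mean(0))
for z0,(u,v) in {"tape":(193,299),"puck":(414,296),"round":(450,287),"rack":(352,230)}.items() if 0 else []: pass
for n,u,v,z in[("tape",193,299,.018),("puck",414,296,.018),("round",450,287,.015)]: print(n,ray(c,u,v,z).round(3))
d=c["range_z"];T=c["cam_to_world"];K=c["intrinsics"]
V,U=np.mgrid[:480,:640]
P=(np.stack([U,V,np.ones_like(U)],-1)@np.linalg.inv(K).T*d[...,None])@T[:3,:3].T+T[:3,3]
for u in(276,300,352): print(u,P[240,u].round(4),P[188,u].round(4))
print("row x-profile bay gap",[(u,P[227,u].round(3).tolist()) for u in range(316,392,4)])
im=c["pixels"][165:310,225:400];cv2.imwrite("pics/z.png",cv2.resize(im,None,fx=4.5,fy=4,interpolation=cv2.INTER_CUBIC))
s=dict(np.load("side0.npz"));g=cv2.morphologyEx(green(s).astype(np.uint8),cv2.MORPH_CLOSE,np.ones((9,9)))
for m in blobs(s,g,60): print("side",rect(s,m,.063),np.argwhere(m).mean(0))
E
```

```text
w (array([ 657.2, -184.3]), array([68.1, 34.1]), 89.1, 362, array([ 0.6576, -0.1848]))
w (array([ 593.1, -182.9]), array([67.9, 31.3]), 89.1, 204, array([ 0.5932, -0.1812]))
w (array([ 528.2, -178.9]), array([67.6, 31.1]), 89.0, 178, array([ 0.527 , -0.1795]))
w (array([ 461.9, -177.3]), array([68.5, 32.2]), 85.9, 215, array([ 0.4629, -0.1753]))
r (array([479.3,  22.6]), array([178.5, 189.9]), 88.8, 816, array([0.4776, 0.0244])) [260.04166667 274.9252451 ]
r (array([ 505.1, -380.4]), array([77. , 18.6]), 7.1, 186, array([ 0.5033, -0.3806])) [247.66129032 425.26344086]
tape [0.378 0.243 0.018]
puck [ 0.374 -0.346  0.018]
round [ 0.396 -0.445  0.015]
276 [0.5317 0.022  0.0015] [0.6732 0.0198 0.0046]
300 [ 0.5305 -0.0431  0.0021] [ 0.6736 -0.0454 -0.0039]
352 [ 0.5255 -0.1788  0.0631] [ 0.661  -0.1817  0.0639]
row x-profile bay gap [(316, [0.565, -0.087, -0.002]), (320, [0.564, -0.098, 0.01]), (324, [0.564, -0.109, 0.012]), (328, [0.564, -0.12, 0.008]), (332, [0.564, -0.131, 0.007]), (336, [0.564, -0.141, 0.01]), (340, [0.563, -0.152, 0.014]), (344, [0.562, -0.161, 0.031]), (348, [0.562, -0.172, 0.033]), (352, [0.561, -0.183, 0.032]), (356, [0.561, -0.193, 0.032]), (360, [0.562, -0.205, 0.025]), (364, [0.563, -0.218, 0.007]), (368, [0.562, -0.228, 0.007]), (372, [0.562, -0.239, 0.01]), (376, [0.562, -0.25, 0.011]), (380, [0.562, -0.261, 0.009]), (384, [0.562, -0.273, -0.0]), (388, [0.562, -0.285, -0.002])]
side (array([ 584.4, -169.2]), array([62.7, 35.3]), 29.6, 204, array([ 0.5853, -0.1697])) [259.43627451 342.51960784]
side (array([ 524.3, -182.9]), array([43.8, 71.7]), 0.6, 353, array([ 0.5223, -0.1824])) [274.65439093 320.8101983 ]
side (array([ 459.2, -180. ]), array([71.8, 37.3]), 84.6, 437, array([ 0.4591, -0.1792])) [285.49656751 293.95423341]
```

View pics/z.png

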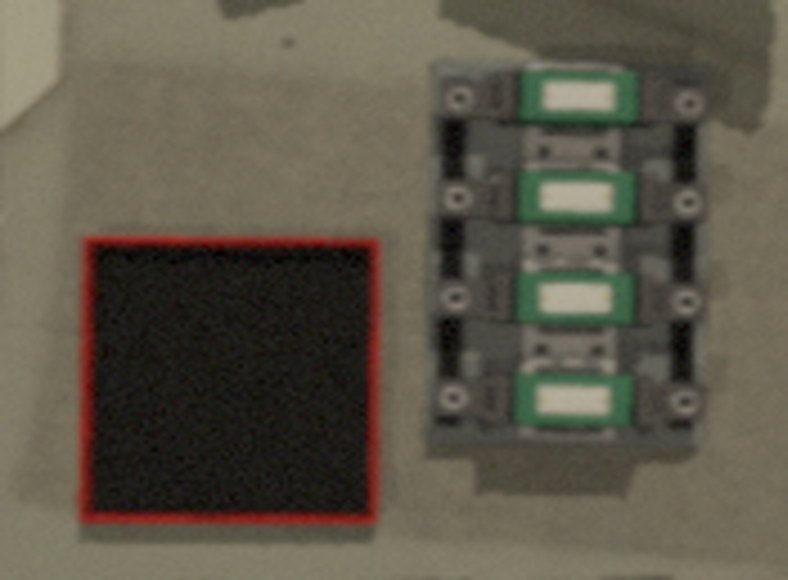

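The enlarged crop shows the weights lying straight across the saddle, with dark lugs visible on both sides. The tray is clear at crop (230,380). I'll add a planning helper that turns pose targets into rows.

```bash
cat >> h.py <<'E'
from scipy.spatial.transform import Rotation as R
def down(yaw): y=np.radians(yaw); return R.from_matrix(np.array([[np.cos(y),np.sin(y),0],[np.sin(y),-np.cos(y),0],[0,0,-1]]).T.reshape(3,3).T)
def plan(segs,start=None):
    "segs: (pos,yaw_deg,nrows,closure). Prints rows in tool axes/units."
    from cell import env
    s=env.observe(); p,q=(s["eef_pos"],R.from_quat(s["tool_rot"])) if start is None else (np.array(start[0]),down(start[1]))
    out=[]
    for P,yaw,n,cl in segs:
        P=np.array(P,float);Q=down(yaw);rv=(q.inv()*Q).as_rotvec()/n;dp=(P-p)/n
        for i in range(n):
            sh=np.round(q.inv().apply(dp)/.75,4);tn=np.round(rv/.12,3)
            out.append([*map(float,sh),*map(float,tn),cl]); p=p+q.apply(sh*.75);q=q*R.from_rotvec(tn*.12)
    print(len(out),"maxshift mm",max(np.linalg.norm(r[:3])*750 for r in out),"maxturn",max(np.abs(r[3:6]).max() for r in out))
    print(str(out).replace(" ","")); print("end",p.round(4),q.as_matrix()[:2,0].round(3))
def st():
    from cell import env
    s=env.observe();m=R.from_quat(s["tool_rot"]).as_matrix()
    print(round(s["time_s"],2),s["eef_pos"].round(4),"yaw",round(np.degrees(np.arctan2(m[1,0],m[0,0])),2),"z",m[:,2].round(4),"F",s["ft_force"].round(2),"w",round(s["gripper_width"],4),s["gripper_force"])
E
python3 - <<'E'
from h import *
m=down(88).as_matrix();print(m.round(3))
c=dict(np.load("top0.npz"));r=blobs(c,red(c),100)[0]
v,u=np.nonzero(r);p=np.array([ray(c,a,b,.018)[:2] for a,b in zip(u,v)])*1000
q=p-[479,22.6]
for nm,ax in(("front",(q[:,0]<-88)),("back",q[:,0]>88)): 
    s=ax&(abs(q[:,1])<75);print(nm,np.polyfit(p[s,1],p[s,0],1),s.sum())
for nm,ax in(("left",(q[:,1]>82)),("right",q[:,1]<-82)):
    s=ax&(abs(q[:,0])<80);print(nm,np.polyfit(p[s,0],p[s,1],1),s.sum(),p[s,1].mean())
plan([([.46,-.11,.25],88,12,1)])
E
```

```text
[[ 0.035  0.999  0.   ]
 [ 0.999 -0.035  0.   ]
 [ 0.     0.    -1.   ]]
front [1.84190745e-02 3.86528360e+02] 168
back [1.67497392e-02 5.70908447e+02] 168
left [-9.95243302e-03  1.12945560e+02] 152 108.30831968915373
right [-2.97675231e-02 -4.89448524e+01] 142 -63.42499352815153
12 maxshift mm 47.96717627711683 maxturn 0.856
[[0.0451,-0.0452,0.0,-0.001,-0.001,-0.856,1],[0.0495,-0.0404,0.0,-0.001,-0.001,-0.856,1],[0.0534,-0.0351,-0.0,-0.001,-0.001,-0.856,1],[0.0567,-0.0294,-0.0,-0.001,-0.001,-0.856,1],[0.0595,-0.0234,-0.0,-0.001,-0.001,-0.856,1],[0.0616,-0.0172,-0.0,-0.001,-0.001,-0.856,1],[0.063,-0.0108,-0.0,-0.001,-0.001,-0.856,1],[0.0638,-0.0043,-0.0001,-0.001,-0.001,-0.856,1],[0.0639,0.0023,-0.0001,-0.001,-0.001,-0.856,1],[0.0633,0.0088,-0.0001,-0.001,-0.001,-0.856,1],[0.0621,0.0152,-0.0001,-0.001,-0.001,-0.856,1],[0.0602,0.0215,-0.0001,-0.001,-0.001,-0.856,1]]
end [ 0.46 -0.11  0.25] [0.035 0.999]
```

>>> step_arm --motion '[[[0.0451, -0.0452, 0, 0, 0, -0.856, 1], [0.0495, -0.0404, 0, 0, 0, -0.856, 1], [0.0534, -0.0351, 0, 0, 0, -0.856, 1], [0.0567, -0.0294, 0, 0, 0, -0.856, 1], [0.0595, -0.0234, 0, 0, 0, -0.856, 1], [0.0616, -0.0172, 0, 0, 0, -0.856, 1], [0.063, -0.0108, 0, 0, 0, -0.856, 1], [0.0638, -0.0043, 0, 0, 0, -0.856, 1], [0.0639, 0.0023, 0, 0, 0, -0.856, 1], [0.0633, 0.0088, 0, 0, 0, -0.856, 1], [0.0621, 0.0152, 0, 0, 0, -0.856, 1], [0.0602, 0.0215, 0, 0, 0, -0.856, 1]]]'

```text
time_s: 1.3
eef_pos: [0.4605, -0.109, 0.2503]
tool_rot: [0.718, 0.696, -0.0, 0.0]
ft_force: [0.9, 0.2, 0.8]
gripper_width: 0.0
gripper_force: 0.0
```

```bash
python3 - <<'E'
from h import *
plan([([.4645,-.103,.075],88,5,1),([.4645,-.103,.060],88,2,1),([.4645,-.103,.060],88,2,1)])
E
```

```text
9 maxshift mm 35.13115604417253 maxturn 0.005
[[0.0017,0.001,0.0468,0.0,0.001,0.005,1],[0.0017,0.001,0.0468,0.0,0.001,0.005,1],[0.0017,0.001,0.0468,0.0,0.001,0.005,1],[0.0017,0.001,0.0468,0.0,0.001,0.005,1],[0.0017,0.001,0.0468,0.0,0.001,0.005,1],[-0.0001,0.0,0.0099,0.0,0.001,0.001,1],[-0.0001,0.0,0.0099,0.0,0.001,0.001,1],[0.0,0.0,-0.0,0.0,-0.0,0.0,1],[0.0,0.0,-0.0,0.0,-0.0,0.0,1]]
end [ 0.4645 -0.103   0.06  ] [0.035 0.999]
```

>>> step_arm --motion '[[[0.0017, 0.001, 0.0468, 0, 0, 0, 1], [0.0017, 0.001, 0.0468, 0, 0, 0, 1], [0.0017, 0.001, 0.0468, 0, 0, 0, 1], [0.0017, 0.001, 0.0468, 0, 0, 0, 1], [0.0017, 0.001, 0.0468, 0, 0, 0, 1], [0, 0, 0.0099, 0, 0, 0, 1], [0, 0, 0.0099, 0, 0, 0, 1], [0, 0, 0, 0, 0, 0, 1], [0, 0, 0, 0, 0, 0, 1]]]'

```text
time_s: 2.2
eef_pos: [0.4653, -0.1047, 0.0612]
tool_rot: [0.72, 0.694, 0.001, 0.001]
ft_force: [0.1, -0.1, -0.2]
gripper_width: -0.0003
gripper_force: 0.0
```

```bash
python3 -c "
from h import *
st()"
```

```text
2.2 [ 0.4653 -0.1047  0.0612] yaw 87.97 z [ 2.2e-03 -8.0e-04 -1.0e+00] F [ 0.05 -0.1  -0.19] w -0.0003 0.0
```

>>> step_arm --motion '[[[0.0023, 0, 0.0052, 0, 0, 0, 1], [0, 0, 0.0052, 0, 0, 0, 1], [0, 0, 0.0052, 0, 0, 0, 1], [0, 0, 0.0052, 0, 0, 0, 1], [0, 0, 0, 0, 0, 0, 1], [0, 0, 0, 0, 0, 0, 1], [0, 0, 0, 0, 0, 0, 1], [0, 0, 0, 0, 0, 0, 1], [0, 0, 0, 0, 0, 0, 1], [0, 0, 0, 0, 0, 0, 1]]]'

```text
time_s: 3.2
eef_pos: [0.4641, -0.102, 0.0443]
tool_rot: [0.719, 0.695, 0.0, -0.0]
ft_force: [-0.8, 4.0, 0.5]
gripper_width: -0.0001
gripper_force: 2.1
```

```bash
cat > see.py <<'E'
import sys
from h import *
from cell import env
st(); F=[]
for k in range(3):
    c=env.capture("side");F.append(env.observe()["ft_force"][2])
print(np.round(F,2)); n=sys.argv[1]; np.savez(n+".npz",**c)
im=c["pixels"][220:350,250:400];cv2.imwrite(f"pics/{n}.png",cv2.resize(im,None,fx=5,fy=4.5,interpolation=cv2.INTER_CUBIC))
E
python3 see.py p4
```

```text
3.2 [ 0.4641 -0.102   0.0443] yaw 88.01 z [-2.e-04  8.e-04 -1.e+00] F [-0.79  4.02  0.49] w -0.0001 2.104829497402534
[0.8  1.   0.43]
```

View pics/p4.png

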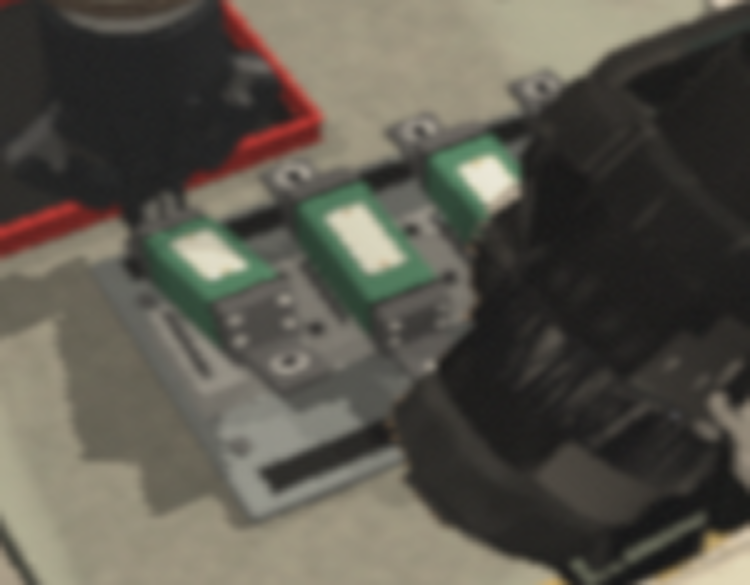

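The side crop shows weight 4 tipped left at crop (215,260), with the fingers on its left lug at (165,205). There is an unexpected sideways force of 4 N, so I'll shift outward a little and read again.

>>> step_arm --motion '[[[0.004, 0, -0.001, 0, 0, 0, 1], [0, 0, 0, 0, 0, 0, 1], [0, 0, 0, 0, 0, 0, 1], [0, 0, 0, 0, 0, 0, 1], [0, 0, 0, 0, 0, 0, 1]]]'

```text
time_s: 3.85
eef_pos: [0.4644, -0.1001, 0.0451]
tool_rot: [0.72, 0.694, -0.0, 0.0]
ft_force: [1.0, -0.6, -0.6]
gripper_width: -0.0002
gripper_force: 0.0
```

```bash
cat > ff.py <<'E'
from h import *
from cell import env
st();F=[]
for k in range(4): env.capture("side");F.append(env.observe()["ft_force"])
print(np.round(F,2))
E
python3 ff.py
```

```text
3.85 [ 0.4644 -0.1001  0.0451] yaw 87.95 z [ 0.e+00 -5.e-04 -1.e+00] F [ 0.97 -0.57 -0.58] w -0.0002 0.0
[[-0.73  0.08  0.54]
 [ 0.8   0.28  0.51]
 [-0.57  0.14 -0.43]
 [-0.47  0.35  0.03]]
```

```bash
python3 - <<'E'
from h import *
plan([([.4645,-.1,.066],88,2,1),([.530,-.1030,.066],88,3,1),([.530,-.1030,.066],88,2,1),([.530,-.1030,.045],88,5,1)])
E
```

```text
12 maxshift mm 21.826159762999996 maxturn 0.002
[[-0.0002,0.0001,-0.0139,-0.0,0.0,-0.002,1],[-0.0002,0.0001,-0.0139,-0.0,0.0,-0.002,1],[-0.0003,0.0291,-0.0,-0.0,0.0,-0.0,1],[-0.0003,0.0291,-0.0,-0.0,0.0,-0.0,1],[-0.0003,0.0291,-0.0,-0.0,0.0,-0.0,1],[0.0,0.0,-0.0,-0.0,0.0,-0.0,1],[0.0,0.0,-0.0,-0.0,0.0,-0.0,1],[0.0,0.0,0.0056,-0.0,0.0,-0.0,1],[0.0,0.0,0.0056,-0.0,0.0,-0.0,1],[0.0,0.0,0.0056,-0.0,0.0,-0.0,1],[0.0,0.0,0.0056,-0.0,0.0,-0.0,1],[0.0,0.0,0.0056,-0.0,0.0,-0.0,1]]
end [ 0.5299 -0.103   0.0449] [0.035 0.999]
```

>>> step_arm --motion '[[[0, 0, -0.0139, 0, 0, 0, 1], [0, 0, -0.0139, 0, 0, 0, 1], [0, 0.0291, 0, 0, 0, 0, 1], [0, 0.0291, 0, 0, 0, 0, 1], [0, 0.0291, 0, 0, 0, 0, 1], [0, 0, 0, 0, 0, 0, 1], [0, 0, 0, 0, 0, 0, 1], [0, 0, 0.0056, 0, 0, 0, 1], [0, 0, 0.0056, 0, 0, 0, 1], [0, 0, 0.0056, 0, 0, 0, 1], [0, 0, 0.0056, 0, 0, 0, 1], [0, 0, 0.0056, 0, 0, 0, 1]]]'

```text
time_s: 5.25
eef_pos: [0.5296, -0.1017, 0.0446]
tool_rot: [0.719, 0.695, -0.0, -0.0]
ft_force: [-1.0, 1.1, 1.9]
gripper_width: 0.0
gripper_force: 1.4
```

>>> step_arm --motion '[[[0, 0, 0, 0, 0, 0, 1], [0, 0, 0, 0, 0, 0, 1], [0, 0, 0, 0, 0, 0, 1], [0, 0, 0, 0, 0, 0, 1], [0, 0, 0, 0, 0, 0, 1], [0, 0, 0, 0, 0, 0, 1]]]'

```text
time_s: 5.85
eef_pos: [0.5299, -0.1017, 0.0451]
tool_rot: [0.719, 0.695, 0.0, -0.0]
ft_force: [-1.6, 2.4, 1.5]
gripper_width: 0.0001
gripper_force: 1.6
```

```bash
sed -i 's/range(4)/range(8)/; s/^print.*/F=np.array(F);print("mean",F.mean(0).round(2),"sd",F.std(0).round(2))/' ff.py; python3 ff.py; python3 see.py p3
```

```text
5.85 [ 0.5299 -0.1017  0.0451] yaw 87.98 z [ 1.e-04  2.e-04 -1.e+00] F [-1.61  2.39  1.5 ] w 0.0001 1.5657320246100426
mean [-1.13  2.17  2.8 ] sd [0.51 0.28 0.19]
6.25 [ 0.5299 -0.1018  0.045 ] yaw 87.98 z [ 1.e-04  2.e-04 -1.e+00] F [-0.79  2.24  2.82] w 0.0 1.6034749243408442
[2.91 1.58 1.62]
```

View pics/p3.png

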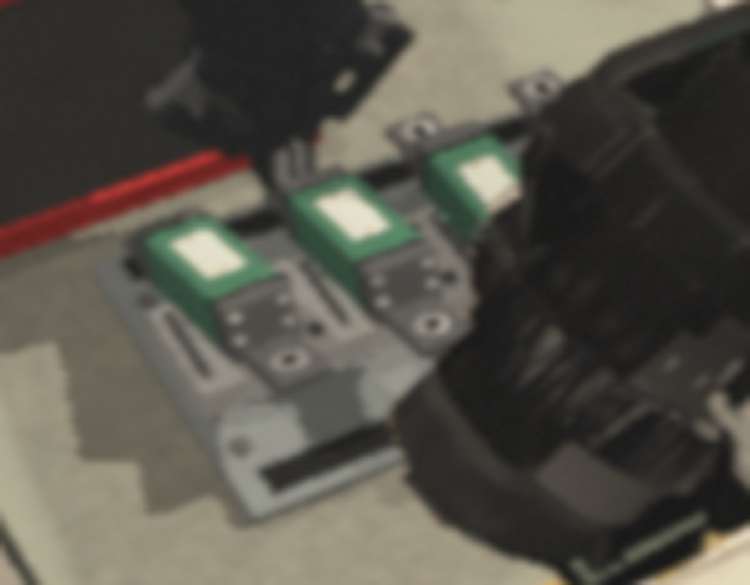

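Weight 4 is still tilted at crop (210,265). Weight 3 is pressed at (350,215) and pushes back with about 2.5 N, so it looks sound. Next is weight 2.

>>> step_arm --motion '[[[0, 0, -0.0139, 0, 0, 0, 1], [0, 0, -0.0139, 0, 0, 0, 1], [-0.0015, 0.0293, 0, 0, 0, 0, 1], [-0.0012, 0.0293, 0, 0, 0, 0, 1], [-0.001, 0.0293, 0, 0, 0, 0, 1], [0, 0, 0, 0, 0, 0, 1], [0, 0, 0, 0, 0, 0, 1], [0, 0, 0.0056, 0, 0, 0, 1], [0, 0, 0.0056, 0, 0, 0, 1], [0, 0, 0.0056, 0, 0, 0, 1], [0, 0, 0.0056, 0, 0, 0, 1], [0, 0, 0.0056, 0, 0, 0, 1]]]'

```text
time_s: 7.6
eef_pos: [0.5954, -0.1069, 0.0446]
tool_rot: [0.719, 0.695, -0.0, -0.0]
ft_force: [-0.5, 0.7, 2.7]
gripper_width: 0.0002
gripper_force: 1.4
```

>>> step_arm --motion '[[[0, 0, 0, 0, 0, 0, 1], [0, 0, 0, 0, 0, 0, 1], [0, 0, 0, 0, 0, 0, 1], [0, 0, 0, 0, 0, 0, 1], [0, 0, 0, 0, 0, 0, 1], [0, 0, 0, 0, 0, 0, 1]]]'

```text
time_s: 8.2
eef_pos: [0.5956, -0.107, 0.0448]
tool_rot: [0.72, 0.694, -0.0, -0.0]
ft_force: [-0.6, 0.2, -0.8]
gripper_width: -0.0
gripper_force: 0.4
```

```bash
python3 ff.py
```

```text
8.2 [ 0.5956 -0.107   0.0448] yaw 87.97 z [-0.  0. -1.] F [-0.61  0.16 -0.83] w -0.0 0.4305691213812679
mean [-0.43  0.96  0.26] sd [0.36 0.51 0.44]
```

>>> step_arm --motion '[[[0, 0, -0.0139, 0, 0, 0, 1], [0, 0, -0.0139, 0, 0, 0, 1], [0.001, 0.0293, 0, 0, 0, 0, 1], [0.001, 0.0293, 0, 0, 0, 0, 1], [0.001, 0.0293, 0, 0, 0, 0, 1], [0, 0, 0, 0, 0, 0, 1], [0, 0, 0, 0, 0, 0, 1], [0, 0, 0.0056, 0, 0, 0, 1], [0, 0, 0.0056, 0, 0, 0, 1], [0, 0, 0.0056, 0, 0, 0, 1], [0, 0, 0.0056, 0, 0, 0, 1], [0, 0, 0.0056, 0, 0, 0, 1]]]'

```text
time_s: 9.8
eef_pos: [0.6614, -0.1069, 0.0444]
tool_rot: [0.719, 0.695, -0.0, -0.0]
ft_force: [-0.1, 0.2, 2.5]
gripper_width: 0.0002
gripper_force: 1.4
```

>>> step_arm --motion '[[[0, 0, 0, 0, 0, 0, 1], [0, 0, 0, 0, 0, 0, 1], [0, 0, 0, 0, 0, 0, 1], [0, 0, 0, 0, 0, 0, 1], [0, 0, 0, 0, 0, 0, 1], [0, 0, 0, 0, 0, 0, 1]]]'

```text
time_s: 10.4
eef_pos: [0.6616, -0.107, 0.0448]
tool_rot: [0.719, 0.695, 0.0, -0.0]
ft_force: [-1.3, 1.1, 3.2]
gripper_width: -0.0002
gripper_force: 1.5
```

```bash
python3 ff.py; python3 - <<'E'
from h import *
plan([([.66,-.107,.2],88,4,1),([.50,.05,.25],88,5,-1)])
E
```

```text
10.4 [ 0.6616 -0.107   0.0448] yaw 87.98 z [ 1.e-04  1.e-04 -1.e+00] F [-1.29  1.1   3.24] w -0.0002 1.5315035171806812
mean [-0.93  1.51  2.62] sd [0.49 0.37 0.47]
9 maxshift mm 45.95156417359479 maxturn 0.001
[[0.0,-0.0005,-0.0518,-0.0,-0.0,-0.001,1],[0.0,-0.0005,-0.0518,-0.0,-0.0,-0.001,1],[0.0,-0.0005,-0.0518,-0.0,-0.0,-0.001,1],[0.0,-0.0005,-0.0518,-0.0,-0.0,-0.001,1],[0.0404,-0.0441,-0.0133,-0.0,-0.0,0.0,-1],[0.0404,-0.0441,-0.0133,-0.0,-0.0,0.0,-1],[0.0404,-0.0441,-0.0133,-0.0,-0.0,0.0,-1],[0.0404,-0.0441,-0.0133,-0.0,-0.0,0.0,-1],[0.0404,-0.0441,-0.0133,-0.0,-0.0,0.0,-1]]
end [0.5001 0.0501 0.2499] [0.035 0.999]
```

Weights 1 and 3 are sound. Weights 2 and 4 are the rattlers. I'll move clear and look.

>>> step_arm --motion '[[[0, 0, -0.01, 0, 0, 0, 1], [0, 0, -0.06, 0, 0, 0, 1], [0, 0, -0.06, 0, 0, 0, 1], [0, 0, -0.06, 0, 0, 0, 1], [0.04, -0.044, -0.0133, 0, 0, 0, 0], [0.04, -0.044, -0.0133, 0, 0, 0, 0], [0.04, -0.044, -0.0133, 0, 0, 0, 0], [0.04, -0.044, -0.0133, 0, 0, 0, 0], [0.04, -0.044, -0.0133, 0, 0, 0, 0]]]'

```text
time_s: 11.7
eef_pos: [0.5008, 0.049, 0.2376]
tool_rot: [0.72, 0.694, -0.0, 0.001]
ft_force: [0.5, 1.4, 1.0]
gripper_width: 0.0426
gripper_force: 0.0
```

```bash
python3 - <<'E'
from h import *
from cell import env
st()
c=env.capture("top");np.savez("top1.npz",**c)
g=cv2.morphologyEx(green(c).astype(np.uint8),cv2.MORPH_CLOSE,np.ones((9,9)));g[:, :300]=0;g[:,400:]=0
for m in blobs(c,g,60): print("w",rect(c,m,.063),np.argwhere(m).mean(0))
s=env.capture("side")
a=cv2.resize(c["pixels"][165:310,300:400],(400,580),interpolation=cv2.INTER_CUBIC)
b=cv2.resize(s["pixels"][215:345,260:350],(400,580),interpolation=cv2.INTER_CUBIC)
cv2.imwrite("pics/r1.png",np.hstack([a,b]))
E
```

```text
11.7 [0.5008 0.049  0.2376] yaw 87.93 z [ 7.0e-04 -1.2e-03 -1.0e+00] F [0.48 1.43 1.02] w 0.0426 0.0
w (array([ 657.2, -184.3]), array([68.1, 34.1]), 89.1, 366, array([ 0.6575, -0.1847])) [189.3579235  353.13934426]
w (array([ 593.4, -164.7]), array([67.7, 31.3]), 89.1, 330, array([ 0.5934, -0.1644])) [214.0030303  345.88484848]
w (array([ 526.9, -178.9]), array([67.6, 33.8]), 88.8, 204, array([ 0.5278, -0.1789])) [239.12254902 352.00980392]
w (array([ 463.8, -159.3]), array([67.4, 31. ]), 88.9, 188, array([ 0.4635, -0.1616])) [264.09574468 345.87234043]
```

View pics/r1.png

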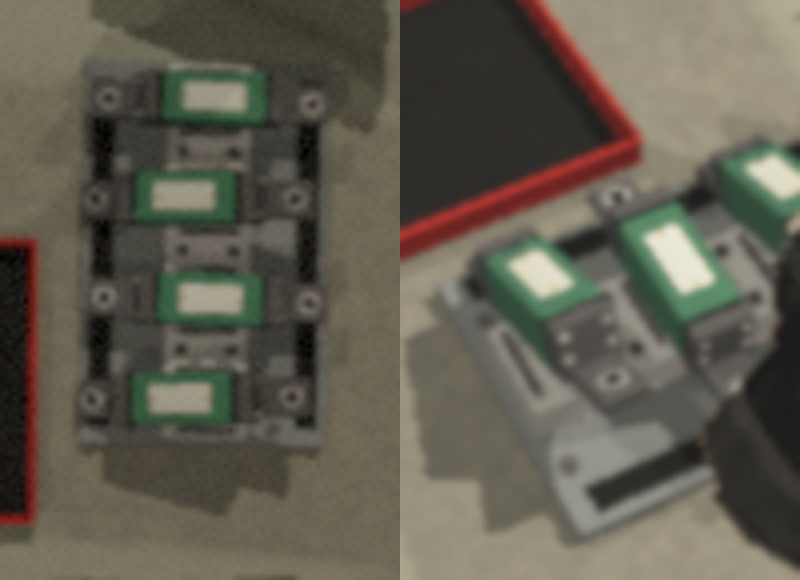

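The top crop shows weights 2 (185,195) and 4 (183,400) still tipped to the left. Weights 1 and 3 have rocked back level. I'll get the tilt and centres from depth.

```bash
cat >> h.py <<'E'
def faces(c,u0=300,u1=400):
    "fit plane to each green top face from range: centre point, slope along y (deg)"
    d=c["range_z"];V,U=np.mgrid[:480,:640]
    P=(np.stack([U,V,np.ones_like(U)],-1)@np.linalg.inv(c["intrinsics"]).T*d[...,None])@c["cam_to_world"][:3,:3].T+c["cam_to_world"][:3,3]
    g=cv2.morphologyEx(green(c).astype(np.uint8),cv2.MORPH_CLOSE,np.ones((9,9)));g[:,:u0]=0;g[:,u1:]=0
    for m in blobs(c,g,60):
        b=cv2.boundingRect(m.astype(np.uint8)); k=np.zeros_like(m);k[b[1]+3:b[1]+b[3]-3,b[0]+3:b[0]+b[2]-3]=1
        q=P[k&(d>0)];A=np.c_[q[:,:2]-q[:,:2].mean(0),np.ones(len(q))];s=np.linalg.lstsq(A,q[:,2],rcond=None)[0]
        u,v=b[0]+b[2]/2-.5,b[1]+b[3]/2-.5
        print("box",b,"centre",ray(c,u,v,s[2]).round(4),"slope x,y deg",np.degrees(np.arctan(s[:2])).round(1),"z",round(s[2],4),"ymean",q[:,1].mean().round(4))
E
python3 - <<'E'
from h import *
for n in("top0","top1"): faces(dict(np.load(n+".npz")))
E
```

```text
box (340, 183, 27, 14) centre [ 0.6573 -0.1844  0.0624] slope x,y deg [-1.3  0.5] z 0.0624 ymean -0.1846
box (340, 208, 27, 13) centre [ 0.5932 -0.1829  0.0624] slope x,y deg [ 1.  -0.1] z 0.0624 ymean -0.1829
box (339, 233, 27, 13) centre [ 0.5282 -0.1789  0.0628] slope x,y deg [3.1 0.1] z 0.0628 ymean -0.1787
box (339, 258, 27, 14) centre [ 0.4622 -0.1775  0.0618] slope x,y deg [-0.4 -1. ] z 0.0618 ymean -0.1775
box (340, 183, 27, 14) centre [ 0.6573 -0.1843  0.0625] slope x,y deg [0.6 0.2] z 0.0625 ymean -0.1844
box (333, 208, 27, 13) centre [ 0.5929 -0.1642  0.0684] slope x,y deg [  1.4 -20.1] z 0.0684 ymean -0.164
box (339, 233, 27, 14) centre [ 0.5269 -0.1789  0.0625] slope x,y deg [-1.6 -0.5] z 0.0625 ymean -0.1787
box (332, 258, 27, 13) centre [ 0.4639 -0.1589  0.0684] slope x,y deg [  0.6 -21.2] z 0.0684 ymean -0.1588
```

```bash
sed -i 's/for P,yaw,n,cl in segs:/for P,yaw,n,cl,*t in segs:/; s/Q=down(yaw);rv/Q=down(yaw)*R.from_rotvec([0,-np.radians(t[0]) if t else 0,0]);rv/' h.py; python3 - <<'E'
from h import *
t=22;Q=down(88)*R.from_rotvec([0,-np.radians(t),0]);n=-Q.as_matrix()[:,2];print(n)
top=np.array([.4639,-.1589,.0684]);g=top-.008*n;print(g)
plan([(g+.1*n,88,7,-.22,t),(g+.045*n,88,3,-.22,t),(g+.045*n,88,2,-.22,t)])
E
```

```text
[0.01307358 0.37437839 0.92718385]
[ 0.46379541 -0.16189503  0.06098253]
12 maxshift mm 28.582577735396786 maxturn 0.455
[[-0.034,-0.0055,0.0162,0.003,-0.455,0.009,-0.22],[-0.0331,-0.0054,0.0181,0.003,-0.455,0.009,-0.22],[-0.032,-0.0054,0.0199,0.003,-0.455,0.009,-0.22],[-0.0309,-0.0054,0.0216,0.003,-0.455,0.009,-0.22],[-0.0297,-0.0053,0.0232,0.003,-0.455,0.009,-0.22],[-0.0284,-0.0053,0.0248,0.003,-0.455,0.009,-0.22],[-0.027,-0.0052,0.0263,0.003,-0.455,0.009,-0.22],[-0.0,-0.0,0.0245,-0.0,-0.001,-0.0,-0.22],[-0.0,-0.0,0.0245,-0.0,-0.001,-0.0,-0.22],[-0.0,-0.0,0.0245,-0.0,-0.001,-0.0,-0.22],[-0.0,-0.0,-0.0001,-0.0,-0.0,-0.001,-0.22],[-0.0,-0.0,-0.0001,-0.0,-0.0,-0.001,-0.22]]
end [ 0.4644 -0.145   0.1027] [0.032 0.927]
```

>>> step_arm --motion '[[[-0.034, -0.0055, 0.0162, 0.003, -0.455, 0.009, -0.22], [-0.0331, -0.0054, 0.0181, 0.003, -0.455, 0.009, -0.22], [-0.032, -0.0054, 0.0199, 0.003, -0.455, 0.009, -0.22], [-0.0309, -0.0054, 0.0216, 0.003, -0.455, 0.009, -0.22], [-0.0297, -0.0053, 0.0232, 0.003, -0.455, 0.009, -0.22], [-0.0284, -0.0053, 0.0248, 0.003, -0.455, 0.009, -0.22], [-0.027, -0.0052, 0.0263, 0.003, -0.455, 0.009, -0.22], [0, 0, 0.0245, 0, 0, 0, -0.22], [0, 0, 0.0245, 0, 0, 0, -0.22], [0, 0, 0.0245, 0, 0, 0, -0.22], [0, 0, 0, 0, 0, 0, -0.22], [0, 0, 0, 0, 0, 0, -0.22]]]'

```text
time_s: 13.0
eef_pos: [0.4661, -0.1495, 0.1008]
tool_rot: [0.709, 0.679, -0.138, 0.131]
ft_force: [0.4, 0.5, 0.2]
gripper_width: 0.0519
gripper_force: 0.0
```

```bash
python3 - <<'E'
from h import *
st()
t=22;Q=down(88)*R.from_rotvec([0,-np.radians(t),0]);n=-Q.as_matrix()[:,2]
g=np.array([.4639,-.1589,.0684])-.008*n
plan([(g,88,5,-.22,t)])
E
```

```text
13.0 [ 0.4661 -0.1495  0.1008] yaw 87.53 z [-0.0175 -0.3726 -0.9278] F [0.37 0.53 0.18] w 0.0519 0.0
5 maxshift mm 8.36073411848505 maxturn 0.013
[[0.0009,-0.0005,0.0111,-0.007,-0.003,-0.013,-0.22],[0.0009,-0.0005,0.0111,-0.007,-0.003,-0.013,-0.22],[0.0009,-0.0005,0.0111,-0.007,-0.003,-0.013,-0.22],[0.0009,-0.0005,0.0111,-0.007,-0.003,-0.013,-0.22],[0.0009,-0.0005,0.0111,-0.007,-0.003,-0.013,-0.22]]
end [ 0.4637 -0.1619  0.061 ] [0.032 0.927]
```

>>> step_arm --motion '[[[0.0009, -0.0005, 0.0111, -0.007, 0, -0.013, -0.22], [0.0009, -0.0005, 0.0111, -0.007, 0, -0.013, -0.22], [0.0009, -0.0005, 0.0111, -0.007, 0, -0.013, -0.22], [0.0009, -0.0005, 0.0111, -0.007, 0, -0.013, -0.22], [0.0009, -0.0005, 0.0111, -0.007, 0, -0.013, -0.22], [0, 0, 0, 0, 0, 0, -0.22]]]'

```text
time_s: 13.6
eef_pos: [0.4625, -0.162, 0.0595]
tool_rot: [0.706, 0.682, -0.137, 0.131]
ft_force: [-0.2, -0.4, -0.4]
gripper_width: 0.0521
gripper_force: 0.0
```

```bash
python3 ff.py
```

```text
13.6 [ 0.4625 -0.162   0.0595] yaw 88.06 z [-0.0152 -0.3725 -0.9279] F [-0.25 -0.43 -0.38] w 0.0521 0.0
mean [-0.23 -0.13  0.22] sd [0.63 0.35 0.56]
```

Good, no contact. Close and lift slightly.

>>> step_arm --motion '[[[0, 0, 0, 0, 0, 0, 0], [0, 0, 0, 0, 0, 0, 0.2], [0, 0, 0, 0, 0, 0, 1], [0, 0, 0, 0, 0, 0, 1], [0, 0, 0, 0, 0, 0, 1], [0, 0, 0, 0, 0, 0, 1], [0, 0, 0, 0, 0, 0, 1]]]' --squeeze 100

```text
time_s: 14.7
eef_pos: [0.4637, -0.1615, 0.0612]
tool_rot: [0.706, 0.682, -0.137, 0.132]
ft_force: [-0.9, 0.6, 6.0]
gripper_width: 0.0322
gripper_force: 98.3
```

```bash
python3 - <<'E'
from h import *
from cell import env
st()
s=env.observe();p=s["eef_pos"]
plan([(p+[0,.003,.06],88,4,1,22),([.4639,-.12,.15],88,6,1,0),([.4639,-.12,.15],88,2,1,0)])
E
```

```text
14.7 [ 0.4637 -0.1615  0.0612] yaw 88.03 z [-0.0125 -0.3732 -0.9277] F [-0.89  0.62  5.99] w 0.0322 98.32261919975281
12 maxshift mm 15.014430558632586 maxturn 0.533
[[-0.0065,-0.0,-0.0189,0.001,-0.003,0.001,1],[-0.0065,-0.0,-0.0189,0.001,-0.003,0.001,1],[-0.0066,-0.0,-0.0189,0.001,-0.003,0.001,1],[-0.0066,-0.0,-0.0189,0.001,-0.003,0.001,1],[0.0055,-0.0003,-0.0092,0.0,0.533,0.0,1],[0.0061,-0.0003,-0.0088,0.0,0.533,0.0,1],[0.0067,-0.0003,-0.0084,0.0,0.533,0.0,1],[0.0072,-0.0003,-0.0079,0.0,0.533,0.0,1],[0.0077,-0.0003,-0.0075,0.0,0.533,0.0,1],[0.0081,-0.0003,-0.007,0.0,0.533,0.0,1],[-0.0,0.0001,0.0001,-0.0,0.001,0.0,1],[-0.0,0.0001,0.0001,-0.0,0.001,0.0,1]]
end [ 0.4639 -0.1199  0.15  ] [0.035 0.999]
```

>>> step_arm --motion '[[[-0.0065, 0, -0.0189, 0, 0, 0, 1], [-0.0065, 0, -0.0189, 0, 0, 0, 1], [-0.0066, 0, -0.0189, 0, 0, 0, 1], [-0.0066, 0, -0.0189, 0, 0, 0, 1], [0.0055, 0, -0.0092, 0, 0.533, 0, 1], [0.0061, 0, -0.0088, 0, 0.533, 0, 1], [0.0067, 0, -0.0084, 0, 0.533, 0, 1], [0.0072, 0, -0.0079, 0, 0.533, 0, 1], [0.0077, 0, -0.0075, 0, 0.533, 0, 1], [0.0081, 0, -0.007, 0, 0.533, 0, 1], [0, 0, 0, 0, 0, 0, 1], [0, 0, 0, 0, 0, 0, 1]]]'

```text
time_s: 15.9
eef_pos: [0.4641, -0.1209, 0.149]
tool_rot: [0.72, 0.694, -0.0, -0.001]
ft_force: [0.3, 0.0, -5.2]
gripper_width: 0.0323
gripper_force: 100.3
```

```bash
python3 ff.py; python3 - <<'E'
from h import *
from cell import env
c=env.capture("top");s=env.capture("side");np.savez("top2.npz",**c)
a=cv2.resize(c["pixels"][165:310,240:400],(400,362),interpolation=cv2.INTER_CUBIC)
b=cv2.resize(s["pixels"][180:325,220:380],(400,362),interpolation=cv2.INTER_CUBIC)
cv2.imwrite("pics/l4.png",np.hstack([a,b]))
E
```

```text
15.9 [ 0.4641 -0.1209  0.149 ] yaw 87.96 z [-1.5e-03  5.0e-04 -1.0e+00] F [ 0.29  0.03 -5.18] w 0.0323 100.26522159576416
mean [-0.31  0.34 -5.62] sd [0.42 0.68 0.35]
```

View pics/l4.png

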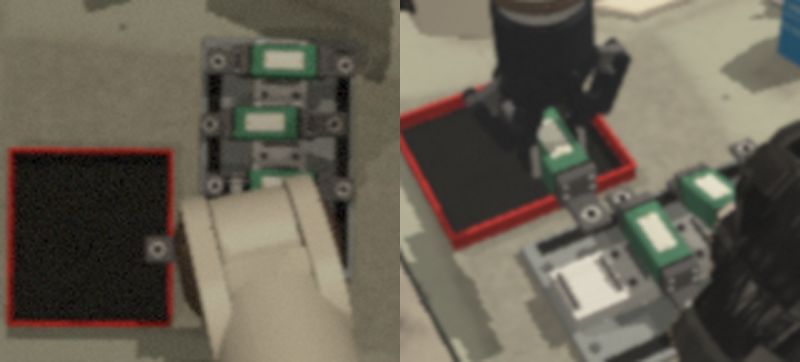

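Weight 4 is held. Its left lug hole shows at top-crop (157,248), and its right lug hole at side-crop (590,213). I'll use both to check the level and the lengthwise offset.

```bash
python3 - <<'E'
from h import *
c=dict(np.load("top2.npz"))
u,v=240+157/2.5,165+248/2.5
for z in(.125,.133,.14): print(z,ray(c,u,v,z).round(4))
d=c["range_z"];K=c["intrinsics"];T=c["cam_to_world"]
for a,b in[(303,261),(299,264),(303,268),(307,264),(299,261),(307,268)]:
    z=d[b,a];print((T[:3,:3]@(np.linalg.solve(K,[a,b,1])*z)+T[:3,3]).round(4))
# level reference hole
for u,v in[(300+107/4,165+97/4),(300+312/4,165+103/4)]: print("W1 hole",ray(c,u,v,.039).round(4))
from cell import env
s=env.capture("side");np.savez("side2.npz",**s)
for z in(.125,.133,.14): print(z,ray(s,220+190/2.5,180+213/2.5,z).round(4))
E
```

```text
0.125 [ 0.4659 -0.051   0.125 ]
0.133 [ 0.466  -0.0511  0.133 ]
0.14 [ 0.4661 -0.0512  0.14  ]
[ 0.4737 -0.0517  0.1354]
[ 0.4667 -0.0419  0.1356]
[ 0.4568 -0.0514  0.1331]
[ 0.4663 -0.0613  0.1343]
[ 0.4739 -0.042   0.1328]
[ 0.4566 -0.0611  0.1339]
W1 hole [ 0.6625 -0.1169  0.039 ]
W1 hole [ 0.6565 -0.2533  0.039 ]
0.125 [ 0.4661 -0.1802  0.125 ]
0.133 [ 0.4632 -0.1863  0.133 ]
0.14 [ 0.4606 -0.1916  0.14  ]
```

```bash
python3 - <<'E'
from h import *
plan([([.440,.0212,.12],89,5,1),([.440,.0212,.05],89,4,1),([.440,.0212,.05],89,3,1)])
E
```

```text
12 maxshift mm 29.332000443201963 maxturn 0.028
[[0.0374,-0.008,0.008,-0.0,-0.002,-0.028,1],[0.0374,-0.0078,0.008,-0.0,-0.002,-0.028,1],[0.0375,-0.0077,0.008,-0.0,-0.002,-0.028,1],[0.0375,-0.0076,0.008,-0.0,-0.002,-0.028,1],[0.0375,-0.0075,0.0079,-0.0,-0.002,-0.028,1],[0.0,0.0,0.0233,-0.0,-0.0,0.0,1],[0.0,0.0,0.0233,-0.0,-0.0,0.0,1],[0.0,0.0,0.0233,-0.0,-0.0,0.0,1],[0.0,0.0,0.0233,-0.0,-0.0,0.0,1],[0.0,0.0,0.0,-0.0,-0.0,0.001,1],[0.0,0.0,0.0,-0.0,-0.0,0.001,1],[0.0,0.0,0.0,-0.0,-0.0,0.001,1]]
end [0.44   0.0212 0.0501] [0.018 1.   ]
```

>>> step_arm --motion '[[[0.0374, -0.008, 0.008, 0, 0, -0.028, 1], [0.0374, -0.0078, 0.008, 0, 0, -0.028, 1], [0.0375, -0.0077, 0.008, 0, 0, -0.028, 1], [0.0375, -0.0076, 0.008, 0, 0, -0.028, 1], [0.0375, -0.0075, 0.0079, 0, 0, -0.028, 1], [0, 0, 0.0233, 0, 0, 0, 1], [0, 0, 0.0233, 0, 0, 0, 1], [0, 0, 0.0233, 0, 0, 0, 1], [0, 0, 0.0233, 0, 0, 0, 1], [0, 0, 0, 0, 0, 0, 1], [0, 0, 0, 0, 0, 0, 1], [0, 0, 0, 0, 0, 0, 1]]]'

```text
time_s: 17.65
eef_pos: [0.4408, 0.0213, 0.051]
tool_rot: [0.713, 0.701, 0.001, -0.0]
ft_force: [0.4, 0.2, -5.5]
gripper_width: 0.0326
gripper_force: 100.4
```

```bash
python3 - <<'E'
from h import *
from cell import env
st()
c=env.capture("side")
im=c["pixels"][170:310,190:340];cv2.imwrite("pics/t4.png",cv2.resize(im,(750,600),interpolation=cv2.INTER_CUBIC))
plan([([.440,.0212,.031],89,4,1)])
E
```

```text
17.65 [0.4408 0.0213 0.051 ] yaw 88.99 z [ 0.0015  0.0017 -1.    ] F [ 0.37  0.18 -5.46] w 0.0326 100.40064811706543
4 maxshift mm 5.030034791132165 maxturn 0.004
[[-0.0,-0.0003,0.0067,0.004,-0.003,-0.001,1],[-0.0,-0.0003,0.0067,0.004,-0.003,-0.001,1],[-0.0,-0.0003,0.0067,0.004,-0.003,-0.001,1],[-0.0,-0.0003,0.0067,0.004,-0.003,-0.001,1]]
end [0.44   0.0213 0.031 ] [0.017 1.   ]
```

View pics/t4.png

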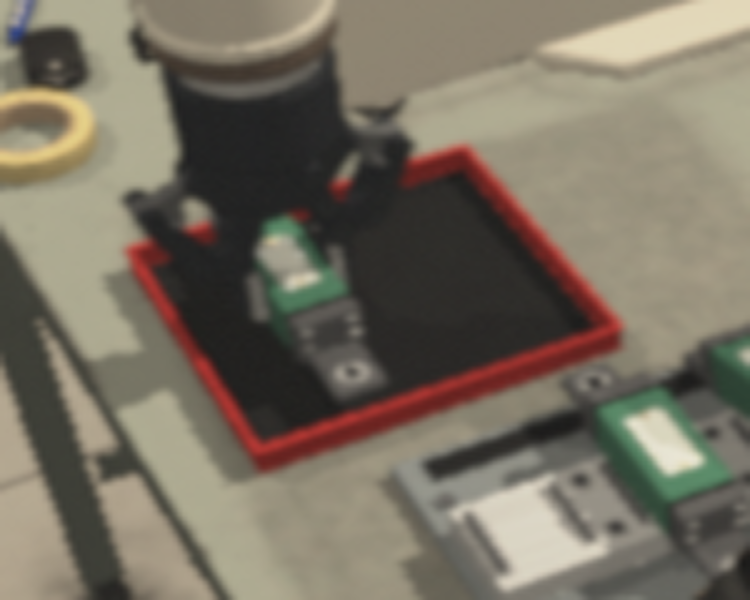

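The held weight hangs over the front half of the tray, with its right lug at (350,385) inside the wall. Lower it.

>>> step_arm --motion '[[[0, 0, 0.0067, 0, 0, 0, 1], [0, 0, 0.0067, 0, 0, 0, 1], [0, 0, 0.0053, 0, 0, 0, 1], [0, 0, 0.004, 0, 0, 0, 1], [0, 0, 0.002, 0, 0, 0, 1], [0, 0, 0, 0, 0, 0, 1], [0, 0, 0, 0, 0, 0, 1]]]'

```text
time_s: 18.4
eef_pos: [0.44, 0.0213, 0.0316]
tool_rot: [0.713, 0.701, 0.001, -0.001]
ft_force: [-1.0, 0.5, -4.5]
gripper_width: 0.0324
gripper_force: 100.6
```

```bash
python3 ff.py
```

```text
18.4 [0.44   0.0213 0.0316] yaw 89.0 z [ 0.      0.0016 -1.    ] F [-1.04  0.47 -4.49] w 0.0324 100.64164996147156
mean [ 0.21  0.05 -5.25] sd [0.49 0.24 0.41]
```

Continue down 0.75 mm at a time.

>>> step_arm --motion '[[[0, 0, 0.001, 0, 0, 0, 1], [0, 0, 0.001, 0, 0, 0, 1], [0, 0, 0, 0, 0, 0, 1], [0, 0, 0, 0, 0, 0, 1]]]'

```text
time_s: 19.2
eef_pos: [0.4401, 0.0213, 0.0303]
tool_rot: [0.713, 0.701, 0.001, -0.0]
ft_force: [-1.4, 0.9, 1.4]
gripper_width: 0.0322
gripper_force: 101.7
```

>>> step_arm --motion '[[[0, 0, 0.001, 0, 0, 0, 1], [0, 0, 0, 0, 0, 0, 1], [0, 0, 0, 0, 0, 0, 1]]]'

```text
time_s: 19.5
eef_pos: [0.4401, 0.0214, 0.0301]
tool_rot: [0.713, 0.701, 0.0, -0.0]
ft_force: [-4.3, 1.9, 10.5]
gripper_width: 0.0323
gripper_force: 103.0
```

```bash
python3 ff.py
```

```text
19.5 [0.4401 0.0214 0.0301] yaw 89.01 z [ 5.e-04  7.e-04 -1.e+00] F [-4.31  1.85 10.45] w 0.0323 103.04235935211182
mean [-3.5   0.61 11.06] sd [0.38 0.55 0.65]
```

>>> step_arm --motion '[[[0, 0, -0.0005, 0, 0, 0, 0.15], [0, 0, 0, 0, 0, 0, 0], [0, 0, 0, 0, 0, 0, -0.22], [0, 0, 0, 0, 0, 0, -0.22], [0, 0, 0, 0, 0, 0, -0.22], [0, 0, -0.03, 0, 0, 0, -0.22], [0, 0, -0.06, 0, 0, 0, -0.22], [0, 0, -0.06, 0, 0, 0, -0.22], [0, 0, -0.01, 0, 0, 0, -0.22], [0, 0, 0, 0, 0, 0, -0.22]]]'

```text
time_s: 20.9
eef_pos: [0.4412, 0.0206, 0.1511]
tool_rot: [0.714, 0.701, 0.001, 0.001]
ft_force: [0.2, -0.2, 0.1]
gripper_width: 0.0521
gripper_force: 0.0
```

```bash
python3 - <<'E'
from h import *
from cell import env
st()
c=env.capture("top"); faces(c,240,400)
t=21;Q=down(88)*R.from_rotvec([0,-np.radians(t),0]);n=-Q.as_matrix()[:,2]
g=np.array([.5929,-.1642,.0684])-.008*n;print(g)
plan([(g+.10*n,88,6,-.22,t),(g+.04*n,88,3,-.22,t),(g+.04*n,88,3,-.22,t)])
E
```

```text
20.9 [0.4412 0.0206 0.1511] yaw 88.94 z [ 3.7e-03  4.0e-04 -1.0e+00] F [ 0.25 -0.22  0.09] w 0.0521 0.0
box (340, 183, 27, 14) centre [ 0.6573 -0.1844  0.0624] slope x,y deg [-3.5 -0.6] z 0.0624 ymean -0.1845
box (333, 208, 27, 13) centre [ 0.5929 -0.1642  0.0688] slope x,y deg [  1.9 -20.5] z 0.0688 ymean -0.1642
box (339, 233, 27, 14) centre [ 0.5269 -0.1788  0.0628] slope x,y deg [-1.5  0.1] z 0.0628 ymean -0.1788
[ 0.59279995 -0.1670652   0.06093136]
12 maxshift mm 36.0519156911252 maxturn 0.51
[[-0.0331,0.0348,-0.001,0.005,-0.51,0.022,-0.22],[-0.033,0.0349,0.001,0.005,-0.51,0.022,-0.22],[-0.0328,0.035,0.003,0.005,-0.51,0.022,-0.22],[-0.0324,0.0351,0.005,0.005,-0.51,0.022,-0.22],[-0.032,0.0352,0.0069,0.005,-0.51,0.022,-0.22],[-0.0314,0.0353,0.0088,0.005,-0.51,0.022,-0.22],[0.0,0.0,0.0267,0.001,0.0,0.0,-0.22],[0.0,0.0,0.0267,0.001,0.0,0.0,-0.22],[0.0,0.0,0.0267,0.001,0.0,0.0,-0.22],[0.0,0.0,-0.0,-0.0,0.0,0.0,-0.22],[0.0,0.0,-0.0,-0.0,0.0,0.0,-0.22],[0.0,0.0,-0.0,-0.0,0.0,0.0,-0.22]]
end [ 0.5933 -0.1529  0.0983] [0.032 0.933]
```

>>> step_arm --motion '[[[-0.0331, 0.0348, -0.001, 0.005, -0.51, 0.022, -0.22], [-0.033, 0.0349, 0.001, 0.005, -0.51, 0.022, -0.22], [-0.0328, 0.035, 0.003, 0.005, -0.51, 0.022, -0.22], [-0.0324, 0.0351, 0.005, 0.005, -0.51, 0.022, -0.22], [-0.032, 0.0352, 0.0069, 0.005, -0.51, 0.022, -0.22], [-0.0314, 0.0353, 0.0088, 0.005, -0.51, 0.022, -0.22], [0, 0, 0.0267, 0, 0, 0, -0.22], [0, 0, 0.0267, 0, 0, 0, -0.22], [0, 0, 0.0267, 0, 0, 0, -0.22], [0, 0, 0, 0, 0, 0, -0.22], [0, 0, 0, 0, 0, 0, -0.22], [0, 0, 0, 0, 0, 0, -0.22]]]'

```text
time_s: 22.15
eef_pos: [0.5936, -0.1515, 0.0986]
tool_rot: [0.707, 0.684, -0.13, 0.126]
ft_force: [0.1, -0.0, -0.6]
gripper_width: 0.0519
gripper_force: 0.0
```

```bash
python3 - <<'E'
from h import *
st()
plan([([.5928,-.167,.061],88,5,-.22,21)])
E
```

```text
22.15 [ 0.5936 -0.1515  0.0986] yaw 88.1 z [-0.0114 -0.3569 -0.9341] F [ 0.12 -0.02 -0.64] w 0.0519 0.0
5 maxshift mm 8.10347147832335 maxturn 0.003
[[-0.0003,-0.0001,0.0108,0.002,-0.002,0.003,-0.22],[-0.0003,-0.0001,0.0108,0.002,-0.002,0.003,-0.22],[-0.0003,-0.0001,0.0108,0.002,-0.002,0.003,-0.22],[-0.0003,-0.0001,0.0108,0.002,-0.002,0.003,-0.22],[-0.0003,-0.0001,0.0108,0.002,-0.002,0.003,-0.22]]
end [ 0.5928 -0.167   0.0611] [0.033 0.933]
```

>>> step_arm --motion '[[[-0.0003, 0, 0.0108, 0, 0, 0, -0.22], [-0.0003, 0, 0.0108, 0, 0, 0, -0.22], [-0.0003, 0, 0.0108, 0, 0, 0, -0.22], [-0.0003, 0, 0.0108, 0, 0, 0, -0.22], [-0.0003, 0, 0.0108, 0, 0, 0, -0.22], [0, 0, 0, 0, 0, 0, -0.22], [0, 0, 0, 0, 0, 0, -0.22]]]'

```text
time_s: 22.85
eef_pos: [0.5926, -0.1676, 0.0601]
tool_rot: [0.707, 0.684, -0.131, 0.126]
ft_force: [0.4, -0.2, 0.3]
gripper_width: 0.0519
gripper_force: 0.0
```

```bash
python3 ff.py
```

```text
22.85 [ 0.5926 -0.1676  0.0601] yaw 88.09 z [-0.0132 -0.3571 -0.934 ] F [ 0.44 -0.2   0.32] w 0.0519 0.0
mean [ 0.08  0.17 -0.  ] sd [0.59 0.6  0.44]
```

>>> step_arm --motion '[[[0, 0, 0, 0, 0, 0, 0], [0, 0, 0, 0, 0, 0, 0.2], [0, 0, 0, 0, 0, 0, 1], [0, 0, 0, 0, 0, 0, 1], [0, 0, 0, 0, 0, 0, 1], [0, 0, 0, 0, 0, 0, 1], [0, 0, 0, 0, 0, 0, 1]]]' --squeeze 100

```text
time_s: 23.95
eef_pos: [0.5934, -0.1673, 0.061]
tool_rot: [0.707, 0.684, -0.13, 0.127]
ft_force: [1.1, 1.0, 6.2]
gripper_width: 0.0326
gripper_force: 98.2
```

```bash
python3 - <<'E'
from h import *
from cell import env
st()
p=env.observe()["eef_pos"]
plan([(p+[0,.003,.06],88,4,1,21),([.5929,-.12,.15],88,6,1,0),([.5929,-.12,.15],88,2,1,0)])
E
```

```text
23.95 [ 0.5934 -0.1673  0.061 ] yaw 88.08 z [-0.0114 -0.3573 -0.9339] F [1.15 0.95 6.17] w 0.0326 98.2105278968811
12 maxshift mm 14.989496322425248 maxturn 0.509
[[-0.0062,-0.0,-0.019,0.002,-0.002,0.003,1],[-0.0062,-0.0,-0.019,0.002,-0.002,0.003,1],[-0.0062,-0.0,-0.019,0.002,-0.002,0.003,1],[-0.0062,-0.0,-0.019,0.002,-0.002,0.003,1],[0.0069,-0.0005,-0.0096,0.0,0.509,-0.0,1],[0.0074,-0.0005,-0.0091,0.0,0.509,-0.0,1],[0.008,-0.0005,-0.0087,0.0,0.509,-0.0,1],[0.0085,-0.0005,-0.0081,0.0,0.509,-0.0,1],[0.009,-0.0005,-0.0076,0.0,0.509,-0.0,1],[0.0094,-0.0005,-0.0071,0.0,0.509,-0.0,1],[-0.0,0.0001,0.0,0.001,0.0,-0.0,1],[-0.0,0.0001,0.0,0.001,0.0,-0.0,1]]
end [ 0.5929 -0.12    0.15  ] [0.035 0.999]
```

>>> step_arm --motion '[[[-0.0062, 0, -0.019, 0, 0, 0, 1], [-0.0062, 0, -0.019, 0, 0, 0, 1], [-0.0062, 0, -0.019, 0, 0, 0, 1], [-0.0062, 0, -0.019, 0, 0, 0, 1], [0.0069, -0.0005, -0.0096, 0, 0.509, 0, 1], [0.0074, -0.0005, -0.0091, 0, 0.509, 0, 1], [0.008, -0.0005, -0.0087, 0, 0.509, 0, 1], [0.0085, -0.0005, -0.0081, 0, 0.509, 0, 1], [0.009, -0.0005, -0.0076, 0, 0.509, 0, 1], [0.0094, -0.0005, -0.0071, 0, 0.509, 0, 1], [0, 0, 0, 0, 0, 0, 1], [0, 0, 0, 0, 0, 0, 1]]]'

```text
time_s: 25.15
eef_pos: [0.5917, -0.1214, 0.1498]
tool_rot: [0.719, 0.695, -0.001, 0.0]
ft_force: [0.1, 0.2, -5.5]
gripper_width: 0.0322
gripper_force: 100.5
```

```bash
python3 - <<'E'
from h import *
from cell import env
st()
c=env.capture("top");s=env.capture("side");np.savez("top3.npz",**c);np.savez("side3.npz",**s)
a=cv2.resize(c["pixels"][165:310,240:400],(400,362),interpolation=cv2.INTER_CUBIC)
b=cv2.resize(s["pixels"][180:325,220:380],(400,362),interpolation=cv2.INTER_CUBIC)
cv2.imwrite("pics/l2.png",np.hstack([a,b]))
E
```

```text
25.15 [ 0.5917 -0.1214  0.1498] yaw 88.01 z [-0.001  -0.0014 -1.    ] F [ 0.11  0.21 -5.49] w 0.0322 100.46586155891418
```

View pics/l2.png

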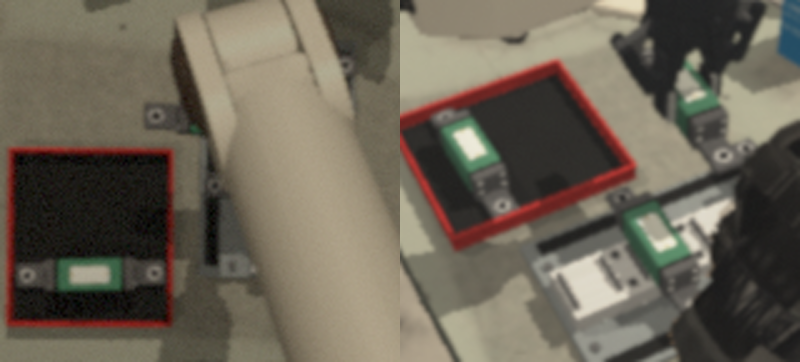

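Weight 4 lies flat in the tray at top-crop (90,274). Weight 2 is held, with its left lug at top-crop (156,116) and its right lug at side-crop (723,155).

```bash
python3 - <<'E'
from h import *
c=dict(np.load("top3.npz"));s=dict(np.load("side3.npz"))
d=c["range_z"];K=c["intrinsics"];T=c["cam_to_world"]
for a,b in[(299,211),(302,208),(305,211),(302,215)]: print((T[:3,:3]@(np.linalg.solve(K,[a,b,1])*d[b,a])+T[:3,3]).round(4))
for z in(.130,.135,.14): print(z,ray(c,302.4,211.4,z).round(4),ray(s,349.2,242,z).round(4))
for z,a in((.014,(240+27/2.5,165+274/2.5)),(.014,(240+154/2.5,165+273/2.5))): print("W4 holes",ray(c,*a,z).round(4))
plan([([.52,.0195,.12],89,5,1),([.52,.0195,.05],89,4,1),([.52,.0195,.05],89,3,1)])
E
```

```text
[ 0.5958 -0.044   0.1328]
[ 0.6026 -0.0515  0.1368]
[ 0.5956 -0.0587  0.1325]
[ 0.586  -0.0512  0.1318]
0.13 [ 0.595  -0.0523  0.13  ] [ 0.5893 -0.1843  0.13  ]
0.135 [ 0.5945 -0.0523  0.135 ] [ 0.5865 -0.1881  0.135 ]
0.14 [ 0.5939 -0.0524  0.14  ] [ 0.5837 -0.1919  0.14  ]
W4 holes [0.4397 0.0897 0.014 ]
W4 holes [ 0.4382 -0.0461  0.014 ]
12 maxshift mm 31.996357214533035 maxturn 0.026
[[0.0366,-0.0203,0.0079,-0.002,0.001,-0.026,1],[0.0367,-0.0202,0.0079,-0.002,0.001,-0.026,1],[0.0367,-0.0201,0.0079,-0.002,0.001,-0.026,1],[0.0368,-0.02,0.0079,-0.002,0.001,-0.026,1],[0.0369,-0.0199,0.0079,-0.002,0.001,-0.026,1],[0.0,-0.0,0.0233,-0.0,0.0,0.0,1],[0.0,-0.0,0.0233,-0.0,0.0,0.0,1],[0.0,-0.0,0.0233,-0.0,0.0,0.0,1],[0.0,-0.0,0.0233,-0.0,0.0,0.0,1],[0.0,-0.0,-0.0,-0.0,0.0,0.0,1],[0.0,-0.0,-0.0,-0.0,0.0,0.0,1],[0.0,-0.0,-0.0,-0.0,0.0,0.0,1]]
end [0.52   0.0195 0.05  ] [0.017 1.   ]
```

>>> step_arm --motion '[[[0.0368, -0.0203, 0.0079, 0, 0, -0.026, 1], [0.0369, -0.0202, 0.0079, 0, 0, -0.026, 1], [0.0369, -0.0201, 0.0079, 0, 0, -0.026, 1], [0.0369, -0.02, 0.0079, 0, 0, -0.026, 1], [0.0369, -0.0199, 0.0079, 0, 0, -0.026, 1], [0, 0, 0.0233, 0, 0, 0, 1], [0, 0, 0.0233, 0, 0, 0, 1], [0, 0, 0.0233, 0, 0, 0, 1], [0, 0, 0.0233, 0, 0, 0, 1], [0, 0, 0, 0, 0, 0, 1], [0, 0, 0, 0, 0, 0, 1], [0, 0, 0, 0, 0, 0, 1]]]'

```text
time_s: 26.45
eef_pos: [0.5213, 0.0201, 0.0506]
tool_rot: [0.714, 0.701, 0.001, -0.0]
ft_force: [-0.6, 0.8, -5.3]
gripper_width: 0.0328
gripper_force: 100.5
```

>>> step_arm --motion '[[[0, 0, 0.0067, 0, 0, 0, 1], [0, 0, 0.0067, 0, 0, 0, 1], [0, 0, 0.0053, 0, 0, 0, 1], [0, 0, 0.004, 0, 0, 0, 1], [0, 0, 0.001, 0, 0, 0, 1], [0, 0, 0, 0, 0, 0, 1], [0, 0, 0, 0, 0, 0, 1]]]'

```text
time_s: 27.15
eef_pos: [0.5206, 0.0203, 0.0325]
tool_rot: [0.713, 0.701, 0.0, -0.0]
ft_force: [1.2, -0.4, -5.4]
gripper_width: 0.0324
gripper_force: 100.7
```

```bash
python3 ff.py
```

```text
27.15 [0.5206 0.0203 0.0325] yaw 88.97 z [-4.e-04  9.e-04 -1.e+00] F [ 1.23 -0.45 -5.38] w 0.0324 100.74016571044922
mean [-0.19 -0.02 -5.52] sd [0.43 0.37 0.44]
```

>>> step_arm --motion '[[[0, 0, 0.001, 0, 0, 0, 1], [0, 0, 0.001, 0, 0, 0, 1], [0, 0, 0, 0, 0, 0, 1], [0, 0, 0, 0, 0, 0, 1]]]'

```text
time_s: 27.95
eef_pos: [0.5205, 0.0201, 0.0309]
tool_rot: [0.713, 0.701, 0.0, -0.001]
ft_force: [-0.3, 0.2, -4.9]
gripper_width: 0.0327
gripper_force: 100.7
```

>>> step_arm --motion '[[[0, 0, 0.001, 0, 0, 0, 1], [0, 0, 0, 0, 0, 0, 1], [0, 0, 0, 0, 0, 0, 1]]]'

```text
time_s: 28.25
eef_pos: [0.5205, 0.0202, 0.0302]
tool_rot: [0.713, 0.701, 0.0, -0.001]
ft_force: [-0.2, -1.0, -6.3]
gripper_width: 0.0324
gripper_force: 100.8
```

>>> step_arm --motion '[[[0, 0, 0.001, 0, 0, 0, 1], [0, 0, 0, 0, 0, 0, 1], [0, 0, 0, 0, 0, 0, 1]]]'

```text
time_s: 28.55
eef_pos: [0.5206, 0.0203, 0.0299]
tool_rot: [0.713, 0.701, 0.0, -0.0]
ft_force: [-2.3, 0.0, 4.6]
gripper_width: 0.0327
gripper_force: 102.2
```

>>> step_arm --motion '[[[0, 0, 0.0007, 0, 0, 0, 1], [0, 0, 0, 0, 0, 0, 1], [0, 0, 0, 0, 0, 0, 1]]]'

```text
time_s: 28.85
eef_pos: [0.5206, 0.0204, 0.0297]
tool_rot: [0.713, 0.701, -0.0, -0.0]
ft_force: [-4.4, 0.4, 8.8]
gripper_width: 0.0325
gripper_force: 102.9
```

Touching, so release, rise, and swing back toward a clear spot.

>>> step_arm --motion '[[[0, 0, -0.0003, 0, 0, 0, 0.15], [0, 0, 0, 0, 0, 0, 0], [0, 0, 0, 0, 0, 0, -0.2], [0, 0, 0, 0, 0, 0, -0.2], [0, 0, 0, 0, 0, 0, -0.2], [0, 0, -0.03, 0, 0, 0, -0.2], [0, 0, -0.06, 0, 0, 0, -0.2], [0, 0, -0.06, 0, 0, 0, -0.2], [0, 0, -0.06, 0, 0, 0, -0.2], [0, 0, -0.01, 0, 0, 0, -0.2], [0, 0, 0, 0, 0, 0, -0.2]]]'

```text
time_s: 29.95
eef_pos: [0.5219, 0.0198, 0.1957]
tool_rot: [0.714, 0.7, 0.001, 0.001]
ft_force: [0.0, -0.2, 0.0]
gripper_width: 0.0515
gripper_force: 0.0
```

```bash
python3 - <<'E'
from h import *
from cell import env
st()
c=env.capture("top");s=env.capture("side");faces(c,240,400)
a=cv2.resize(c["pixels"][165:310,240:400],(400,362),interpolation=cv2.INTER_CUBIC)
b=cv2.resize(s["pixels"][180:325,180:340],(400,362),interpolation=cv2.INTER_CUBIC)
cv2.imwrite("pics/f.png",np.hstack([a,b]))
E
```

```text
29.95 [0.5219 0.0198 0.1957] yaw 88.93 z [ 3.2e-03 -1.0e-04 -1.0e+00] F [ 0.05 -0.19  0.05] w 0.0515 0.0
box (340, 183, 27, 14) centre [ 0.6573 -0.1844  0.0622] slope x,y deg [-0.2  0.7] z 0.0622 ymean -0.1844
box (339, 233, 27, 14) centre [ 0.5269 -0.1789  0.0623] slope x,y deg [-2.9  0.4] z 0.0623 ymean -0.1789
```

View pics/f.png

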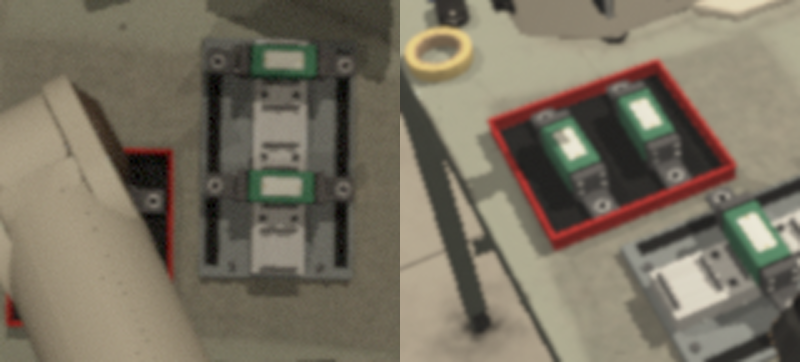

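The final view shows weights 4 and 2 flat in the tray at (570,150) and (645,115). Weights 1 and 3 are level in the rest, where they started.

```bash
python3 -c "
from cell import env
print(env.job_done())"
```

```text
the job is handed in; nothing more can be done
None
```

I handed the job in: weights 2 and 4 were the rattlers (about 0.2 N push-back) and lie flat in the red tray, while sound weights 1 and 3 (about 2.5 N) are still level in the rest; the hand-in gave no verdict.

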